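Index the punch guide over the square tag and load the punch

ROBOT

A 7-joint arm with a two-finger parallel gripper is mounted at the origin on the work surface. World frame = base frame: x ahead of the robot, y to its left, z up, the work surface at z = 0. Lengths are in mm, angles in rad, forces in N, time in s.
With the tool pointing down it reaches from about 425 to 875 mm from the base axis. Payload 9.9 kg.
Tool frame: the origin (TCP) lies at the very end of the fingers, on their centre line; the grasp point (between the pads) lies 19 mm behind it; x points along the fingers, y is the direction in which the jaws open and shut, and the axes are right-handed (so a half turn about x gives the same grasp; the last joint's range is limited). The gripper opens to 85 mm and grips with 20 to 120 N. Pads are 22 mm wide; open, the fingers measure 114 mm over their backs; the gripper's body (76 mm by 85 mm) begins 54 mm behind the grasp point. The pads swing forward as they close: fully open they stand 13 mm farther back than shut.
Start: joints at [1.111, 0.576, 0.025, 1.437, -0.015, 1.129, -0.057], TCP at [247.741, -627.896, 231.289] pointing down, gripper open.
Joint ranges: [-2.76, 2.76], [-0.34, 2.15], [-1.52, 1.57], [0.19, 2.46], [-1.09, 4.23], [0.17, 1.99], [-2.82, 2.82]. Speed limits (rad/s): [2.22, 2.22, 3.01, 3.01, 3.14, 3.14, 3.14].

INTERFACE

Orientations are given as a unit quaternion [w, x, y, z].
In Python, from cell import manip gives the robot as it stands.
- The arm moves only by the shell command python3 -m handwheel 'ROWS' [FORCE]. ROWS is JSON, a list of rows, each a list of 5 numbers: the shift along the tool's x, y, z as a fraction of full scale, then the turn about the tool's x as a fraction of full scale, then the closure, from -1 (fully open) to 1 (shut), so that 0 is half open. A call has 1 to 20 rows; each row shifts and turns the commanded pose from where the row before left it, along the tool's axes as they then stand; what a row does not reach is not made up. Full scale, the value 1, is 500 mm for a shift and 60 degrees for a turn. A row lasts 1/10 s, in which the tool goes at most 50 mm and 8.59 degrees, less where a joint would pass 70% of its speed; a pose out of reach is approached as far as the arm can. A call with a number of a shift or a turn outside -1 to 1 is refused whole. A call with a gripper value outside its range is refused whole. The fingers move at their own pace and stop on an object; FORCE is the grip in N (left out, the last holds). Time passes only in rows, so rows that do not move let the fingers close. It gives the time, the measured TCP pose, the force and the opening at its end, in the units of the state.
- manip.read_state(): the state, without advancing time (a new reading comes with each control period).
- manip.snapshot(name): name is "scene" or "top" or "wrist"; returns a dict with "color" (400x640x3 uint8, red, green, blue), "range_z" (400x640 float32, mm along the optical axis (not along the pixel's ray), 0 where there is no reading), "K" (3x3 intrinsics, pixels), "world_from_camera" (4x4, takes a point from camera to world coordinates). Camera axes: x right, y up, looking along -z (the intrinsics and any distortion apply to the point x, -y, -z); pixel columns grow to the right and rows downward; lengths in mm; the calibration is good to about 2 mm. A picture is of the moment at which its call begins.
- manip.hand_in(): hands the job in, once; it reports no verdict.
The state is a dict: "t": time; "joint_pos": joint angles; "dq": joint speeds; "joint_torque": joint torques, N m; "tcp_pos": TCP position; "orientation": TCP orientation; "wrist_force": force on the tool from outside, world axes, zero at the start; "torque": the same for the moment, N m; "gripper_width": finger opening in mm.
Only numpy, scipy, OpenCV 4.12 (cv2) and the standard library are available. Lean on these libraries where they do the work, as an engineer would, in place of code of your own. Each camera call takes 0.05 s, during which the arm holds its last target. There are 200 camera calls.

TASK

Set up the stamping jig for the square brass tag: pull up the plunger knob, slide the carriage along until its punch guide stands over the square tag, and let the plunger drop fully home in that station's hole without forcing the pin against the bar. Then take the round punch from the wooden stand and lower it gently through the guide until it rests on the tag, let go, and leave the tags on their anvils and the chisel in the stand.

Things in the scene. Friction and masses are not known exactly. Their poses are not given: they have to be found in the camera images.
- jig: Indexed stamping jig: dark steel base plate 170 x 320 x 12 mm, flat on the bench. Origin: centre of its underside; its y runs along the bar, its x away from the anvils. Three round anvils (diameter 48, top 22 mm above bench) at x -45, y -40, +20, +80 mm. Steel index bar along y at x +40: a hole per anvil. The bar is set over in its bolt slots to place the mark: its holes lie up to 8 mm either way along y from the anvils.
- knob (a point): Black fluted plunger knob on top of the carriage, diameter 28, 22 mm high; this point is its centre, 82 mm above the bench when home. Its underside is then 15 mm above the carriage top, with a stem collar of diameter 25 below it. Pulls straight up; pushed or pulled level it also moves the carriage (about 2 N of drag, 5 to 10 N with the pin rubbing on the bar).
- plunger (a joint): Travel of the spring plunger in m: 0 fully home, about 0.008 when the pin rests on the top of the bar, 0.013 pulled to its stop. The spring pulls it home with 9 N at 0 and 15 N at 0.013.
- carriage_top (a point): Aluminium slide carriage on the index bar, top 68 (across) x 56 mm (along the bar), 56 mm above the bench. This point is the centre of its top, on the plunger's axis. It starts at the jig's -y end, pin in a long parking slot (jig y -88 to -112 mm, 5 mm of play either way). It slides only along jig y, up to 200 mm towards +y.
- index_pin: Steel pin of the plunger, diameter 8, flat end, hidden in the carriage. Origin: centre of its lower end, on the knob's axis. Home, it reaches 8 mm below the top of the index bar (bar top 38 mm above the bench). The round holes are 9.5 mm wide and go through. The pin bends if it is driven hard against the bar.
- guide_mouth (a point): Punch guide: upright steel bush on an arm of the carriage, 85 mm from the knob towards jig -x, over the line of anvils. Outer diameter 32, bore 16 mm right through, 32 mm high. This point is the centre of its upper mouth, 70 mm above the bench; the bush's lower end is 38 mm above the bench.
- square_tag_top (a point): The square brass tag, 34 x 34 x 3 mm, loose on one of the three anvils, within 1.5 mm of its centre. This point is the centre of its upper face, 25 mm above the bench.
- round_tag_top (a point): A round brass tag, diameter 36, 3 mm thick, loose on another anvil. This point is the centre of its upper face.
- bar_tag_top (a point): A narrow brass tag, 14 x 45 x 3 mm, loose on the third anvil. This point is the centre of its upper face.
- stand: Wooden punch stand, 70 (x) x 130 (y) x 45 mm, fixed to the bench on the left or the right of the jig. Origin: centre of its underside. Two holes 15 mm wide, 35 mm deep, at its y -32 and +32 mm: the punch stands in one, the chisel in the other.
- punch_mid (a point): The round punch: plain steel rod, diameter 12.5, length 105 mm, upright in one hole of the stand, its top 115 mm above the bench; about 70 to 130 g. This point is its centre, half-way up; its z axis points to its top.
- chisel_mid (a point): A shorter square chisel, 9 mm square, 86 mm long, in the other hole of the stand; it stays there. This point is its centre, half-way up.
- punch: The same round punch; its origin is the centre of its lower end, which is slightly tapered, 52.5 mm below its middle.
- square_tag: The same square tag as a body; its origin is the centre of its underside.

How it is judged (in metres and radians):
On the way, in this order (a step that is already met when the one before it is completed fails the run):
1. the plunger knob is pulled up at least 6 mm (value of joint plunger above 0.006 m), for 0.1 s.
2. the plunger is fully home with the guide over the square tag (value of joint plunger below 0.0015 m and horizontal distance between guide_mouth and square_tag_top below 0.012 m), for 0.3 s.
At the end, for the whole second after the job is handed in: The plunger is home within 1.5 mm, the guide's axis is within 12 mm of the square tag's centre, the punch is at rest upright in the guide (tip within 6 mm of the guide's axis, tilt under 0.2 rad) and its tip touches the tag's top within 3 mm (all of step 2 and horizontal distance between punch and guide_mouth below 0.006 m and z of punch in the frame of square_tag_top between -0.003 and 0.003 m and angle between punch_mid's own z axis and vertical below 0.2 rad and velocity of joint plunger below 0.005 m/s and linear speed of punch below 0.01 m/s).
It fails at once if the punch is dropped through the guide (it moves faster than 0.35 m/s in it) (horizontal distance between punch and guide_mouth below 0.01 m and height (world z) of punch below 0.07 m and linear speed of punch above 0.35 m/s).
It fails at once if the plunger's pin is forced against the bar with more than 25 N (contact force between index_pin and anything else above 25 N).
It fails at once if the punch is rammed on to the tag with more than 40 N (contact force between punch and square_tag above 40 N).
It fails at once if a tag is shifted more than 10 mm (distance of any of square_tag_top, round_tag_top, bar_tag_top from where it was at the start of the episode above 0.01 m).
It fails at once if the chisel is shifted more than 15 mm (distance of chisel_mid from where it was at the start of the episode above 0.015 m).
It also fails if it takes over 70 s, if anything falls off the work surface, if the arm or the gripper's body presses on something with over 40 N, if the wrist force passes 120 N, or if a joint passes its speed limit or range.

## Working session

There is one attempt and no reset: what is moved stays moved. The work goes in short steps, Python scripts to look and compute and a shell command to move; the robot and the scene stay as the last step left them, time stands still between calls to the robot, and variables do not carry over. Pictures are saved under pics/ and viewed, about 8 in all and at most 12, crops included, and the job is handed in when it is done.

```bash
mkdir -p pics; ls; cat > h.py <<'E'
import numpy as np, cv2
from cell import manip
def snap(n,f=None):
    s=manip.snapshot(n)
    if f: cv2.imwrite('pics/'+f,s['color'][:,:,::-1])
    return s
def ray(s,u,v):
    K=s['K'];T=s['world_from_camera']
    d=np.array([(u-K[0,2])/K[0,0],-(v-K[1,2])/K[1,1],-1.0])
    return T[:3,3],T[:3,:3]@d
def on(s,u,v,z):
    o,d=ray(s,u,v);return o+d*(z-o[2])/d[2]
def cloud(s):
    v,u=np.mgrid[0:400,0:640];K=s['K'];T=s['world_from_camera'];r=s['range_z']
    p=np.stack([(u-K[0,2])/K[0,0]*r,-(v-K[1,2])/K[1,1]*r,-r],-1)
    P=p@T[:3,:3].T+T[:3,3];P[r==0]=np.nan
    return P
E
python3 - <<'E'
from h import *
st=manip.read_state()
for k,v in st.items():print(k,np.round(v,3))
a=snap('top');b=snap('scene')
print(a.keys())
print(a['K'],a['world_from_camera'].round(3),b['world_from_camera'].round(3))
cv2.imwrite('pics/a.png',a['color'][:,:,::-1]);cv2.imwrite('pics/b.png',b['color'][:,:,::-1])
E
```

```text
pics
t 0.0
joint_pos [ 1.111  0.577  0.025  1.438 -0.015  1.129 -0.056]
dq [-0.     0.001  0.002 -0.001 -0.001  0.001  0.001]
joint_torque [-0.0000e+00 -7.6577e+01  2.2500e+00 -2.8597e+01  1.5000e-02  1.3000e-02
 -0.0000e+00]
tcp_pos [ 247.538 -627.469  230.439]
orientation [-0.132 -0.695 -0.133  0.695]
wrist_force [ 0.218 -0.157 -0.345]
torque [-0.005  0.008  0.014]
gripper_width 85.661
dict_keys(['color', 'range_z', 'K', 'world_from_camera'])
[[491.08421828   0.         318.77469885]
 [  0.         491.08421828 199.56502863]
 [  0.           0.           1.        ]] [[-7.000000e-03  9.930000e-01 -1.210000e-01  3.932420e+02]
 [-1.000000e+00 -9.000000e-03 -1.800000e-02 -4.319000e+00]
 [-1.900000e-02  1.210000e-01  9.920000e-01  1.189118e+03]
 [ 0.000000e+00  0.000000e+00  0.000000e+00  1.000000e+00]] [[-1.950000e-01 -6.970000e-01  6.900000e-01  1.230305e+03]
 [ 9.810000e-01 -1.310000e-01  1.440000e-01  1.433140e+02]
 [-1.000000e-02  7.050000e-01  7.090000e-01  7.675090e+02]
 [ 0.000000e+00  0.000000e+00  0.000000e+00  1.000000e+00]]
```

View pics/a.png

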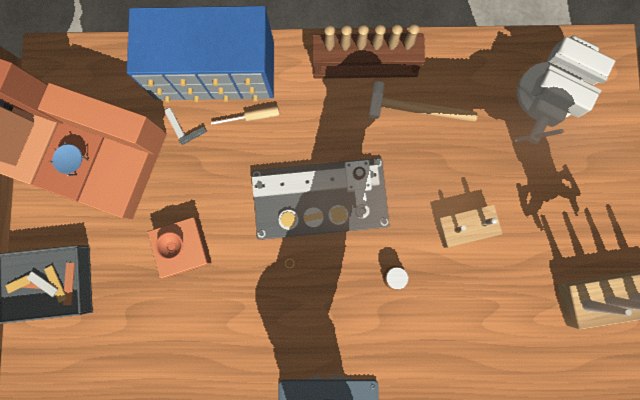

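View pics/b.png

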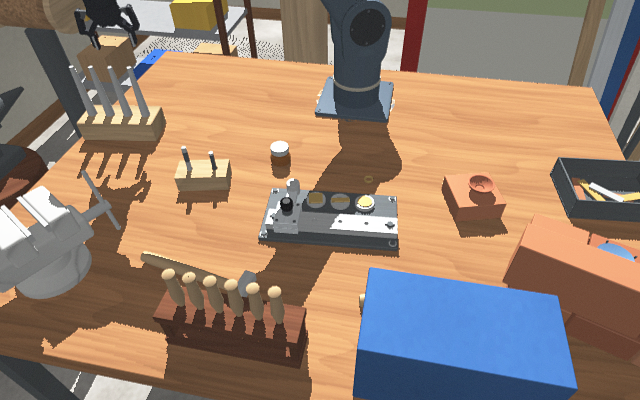

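Top view: jig at (250–390, 155–240), with the knob at about (359,172) and the guide at about (363,211). The tags are at about (288,219), (313,216) and (338,214), and the stand at (466,222). I'll zoom in to tell the tags apart, and measure.

```bash
python3 - <<'E'
from h import *
a=snap('top');b=snap('scene')
c1=cv2.resize(a['color'][150:245,245:395],None,fx=5,fy=5,interpolation=cv2.INTER_CUBIC)
c1=(255*(c1/255.)**.6).astype('uint8')
cv2.imwrite('pics/c1.png',c1[:,:,::-1])
c2=b['color'][140:255,165:405]
c2=cv2.resize(c2,None,fx=3.3,fy=3.3,interpolation=cv2.INTER_CUBIC);c2=(255*(c2/255.)**.6).astype('uint8')
cv2.imwrite('pics/c2.png',c2[:,:,::-1])
for n,s in(('top',a),('scene',b)):
    P=cloud(s);z=P[...,2]
    m=(P[...,0]>330)&(P[...,0]<620)&(P[...,1]>-450)&(P[...,1]<200)&(z>5)
    print(n,'bench z',np.nanmedian(z[(P[...,0]>330)&(P[...,0]<620)&(abs(P[...,1])<300)&(z<5)]))
    for lo,hi in((18,28),(33,42),(52,60),(66,74),(88,98),(41,49),(107,122)):
        mm=(m&(z>lo)&(z<hi)).astype('uint8')
        k,l,stt,c=cv2.connectedComponentsWithStats(mm)
        for i in range(1,k):
            if stt[i,4]>8: print(lo,hi,stt[i],np.round(np.median(P[l==i],axis=0),1),np.round((np.nanmin(P[l==i],axis=0)+np.nanmax(P[l==i],axis=0))/2,1))
E
```

```text
top bench z -0.4350648895017457
18 28 [328 205  20  20 295] [500.2 -28.6  23.4] [499.6 -27.6  23.1]
18 28 [303 207  20  20 295] [493.8  31.   22.7] [495.1  32.1  23. ]
18 28 [278 210  20  21 281] [489.6  90.6  22.9] [487.7  91.7  22.8]
18 28 [437 219   7  22  26] [ 459.  -270.7   23.9] [ 461.5 -269.5   22.7]
18 28 [383 266  18  21  54] [ 361.9 -141.1   22.4] [ 353.7 -153.    22.7]
33 42 [369 165  10  20 138] [ 591.2 -115.    38. ] [ 592.8 -114.    37.5]
33 42 [ 252  168   95   28 1686] [577.   63.2  37.5] [577.7  63.6  37.5]
33 42 [444 238   3   7  10] [ 433.8 -276.9   37.7] [ 434.  -276.9   37.7]
52 60 [345 162  27  45 625] [574.2 -76.3  55.5] [567.9 -75.7  56. ]
66 74 [356 204  13  14 103] [504.9 -82.8  69.5] [504.  -82.8  70. ]
88 98 [353 167  12  12 112] [588.8 -74.6  92.5] [588.4 -74.8  93.2]
88 98 [487 219   4   5  10] [ 474.4 -360.7   91.2] [ 475.5 -361.3   92.5]
88 98 [461 225   5   5  18] [ 461.5 -304.    95. ] [ 462.5 -303.9   94.4]
41 49 [370 172   4   6  18] [ 592.6 -107.4   43.7] [ 591.7 -108.4   43.6]
41 49 [255 183   8   7  25] [568.8 157.6  43.6] [566.8 158.8  44.2]
4
[... 1802 characters left out ...]
 466.7 -301.8   94.8] [ 464.4 -301.9   94.1]
88 98 [183 152   6   6  21] [ 481.4 -361.9   93.1] [ 479.1 -363.4   93.1]
88 98 [280 197  13  10  99] [592.5 -74.8  92.5] [591.4 -75.   92. ]
41 49 [273 143   5   5   9] [ 343.5 -176.    48.6] [ 345.4 -173.5   48.4]
41 49 [278 143   5   8  10] [ 347.4 -158.8   48.4] [ 349.6 -157.2   48. ]
41 49 [271 146  18  10  57] [ 368.3 -151.9   46.5] [ 361.5 -157.6   45. ]
41 49 [174 159  55  22 870] [ 475.8 -333.6   44.8] [ 471.8 -333.7   45. ]
41 49 [271 213   4   5  14] [ 594.8 -109.3   43.7] [ 593.5 -109.6   44.2]
41 49 [387 221   6   6  29] [571.7 158.2  43.6] [569.6 157.7  44.5]
107 122 [181 146   6   6  22] [ 480.7 -363.9  113.1] [ 479.1 -365.1  112.3]
```

View pics/c1.png

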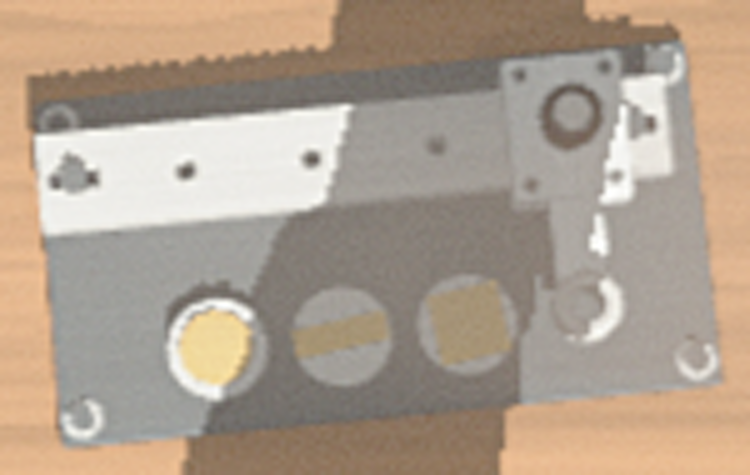

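View pics/c2.png

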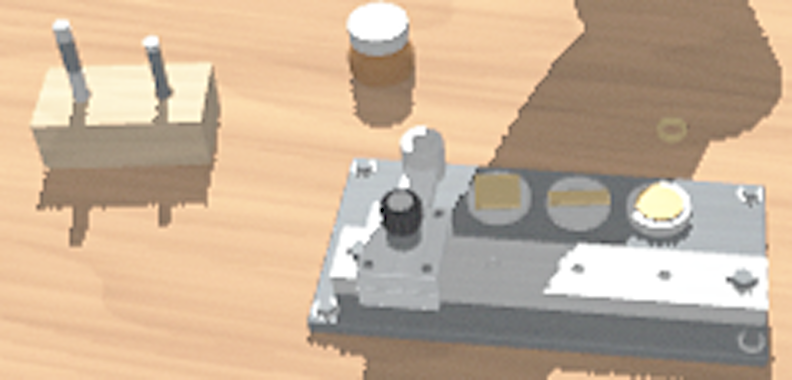

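The square tag is on the anvil next to the carriage (crop 1 at (468,320)), which is jig y −40. The bar-hole centres in crop 1 are at (437,145), (311,158) and (185,170). The punch is the taller rod, at the stand's −y end. Next I'll work out the travel and the first move.

```bash
python3 - <<'E'
from h import *
from scipy.spatial.transform import Rotation as Ro
a=snap('top');b=snap('scene')
jy=np.array([-.1,.995,0])
for s,px in((a,[(245+u/5,150+v/5) for u,v in((437,145),(311,158),(185,170))]),(b,[(165+u/3.3,140+v/3.3) for u,v in((493,262),(577,268),(664,274))])):
    for p in px: q=on(s,*p,38); print(q.round(1),(q@jy).round(1))
# refine knob: dark mask circle
P=cloud(a)
for n,p in(('an',(501.1,-27.6,0)),('an2',(496.3,32.2,0)),('an3',(489.1,91.6,0)),('guide',(505.4,-82.5,0)),('knob',(590,-75,0))): print(n,np.dot(p,jy).round(1))
# square tag via colour
for s,(x0,x1,y0,y1) in((a,(325,352,203,228)),(b,(305,328,190,208))):
    c=s['color'][y0:y1,x0:x1].astype(int); m=(c[...,0]-c[...,2]>25).astype('uint8'); M=cv2.moments(m,True)
    q=on(s,x0+M['m10']/M['m00'],y0+M['m01']/M['m00'],25); print('tag',M['m00'],q.round(1),(q@jy).round(1))
st=manip.read_state();o=st['orientation'];R=Ro.from_quat([o[1],o[2],o[3],o[0]]).as_matrix();print(R.round(3))
print('jaw angle deg',np.degrees(np.arctan2(R[1,1],R[0,1])))
d=np.array([590,-75,200])-st['tcp_pos'];print('delta world',d,'tool',(R.T@d)/500)
E
```

```text
[582.6 -16.1  38. ] -74.3
[577.   43.7  38. ] -14.2
[571.8 103.6  38. ] 45.9
[584.7 -13.   38. ] -71.4
[579.4  45.6  38. ] -12.6
[573.7 105.6  38. ] 47.7
an -77.6
an2 -17.6
an3 42.2
guide -132.6
knob -133.6
tag 220.0 [500.  -29.8  25. ] -79.7
tag 157.0 [498.6 -28.4  25. ] -78.1
[[-0.     0.367 -0.93 ]
 [ 0.001 -0.93  -0.367]
 [-1.    -0.001 -0.   ]]
jaw angle deg -68.46950142731109
delta world [342.31786778 552.74736834 -31.00607394] tool [ 0.06247697 -0.77706006 -1.0425759 ]
```

```bash
python3 -m handwheel '[[0,0,0,0.136,-0.2],[0,0,0,0.136,-0.2],[0,-0.0742,-0.0559,0,-0.2],[0,-0.0742,-0.0559,0,-0.2],[0,-0.0742,-0.0559,0,-0.2],[0,-0.0742,-0.0559,0,-0.2],[0,-0.0742,-0.0559,0,-0.2],[0,-0.0742,-0.0559,0,-0.2],[0,-0.0742,-0.0559,0,-0.2],[0,-0.0742,-0.0559,0,-0.2],[0,-0.0742,-0.0559,0,-0.2],[0,-0.0742,-0.0559,0,-0.2],[0,-0.0742,-0.0559,0,-0.2],[0,-0.0742,-0.0559,0,-0.2],[0,-0.0742,-0.0559,0,-0.2],[0,-0.0742,-0.0559,0,-0.2]]' 60
cat >> h.py <<'E'
from scipy.spatial.transform import Rotation as Ro
def info(target=None):
    st=manip.read_state();o=st['orientation'];R=Ro.from_quat([o[1],o[2],o[3],o[0]]).as_matrix()
    print('t',st['t'],'tcp',np.round(st['tcp_pos'],1),'F',np.round(st['wrist_force'],1),'w',round(float(st['gripper_width']),1),'jaw',np.degrees(np.arctan2(R[1,1],R[0,1])).round(1))
    if target is not None: print('tool shift frac',(R.T@(np.array(target)-st['tcp_pos'])/500).round(4))
    return st,R
E
python3 - <<'E'
from h import *
st,R=info((590,-75,200))
s=snap('wrist');P=cloud(s);print(s['world_from_camera'].round(3))
cv2.imwrite('pics/w1.png',s['color'][:,:,::-1])
m=(P[...,2]>86)&(P[...,2]<99)&(abs(P[...,0]-590)<25)&(abs(P[...,1]+75)<25)
Q=P[m];print(m.sum(),np.median(Q,0).round(1),((Q.min(0)+Q.max(0))/2).round(1),np.ptp(Q,0))
E
```

```text
t: 1.9
tcp_pos: [591.0, -73.4, 231.5]
orientation: [0.032, 0.707, 0.032, -0.706]
wrist_force: [0.5, -0.1, 0.6]
gripper_width: 51.3
t 1.9 tcp [591.  -73.4 231.5] F [ 0.5 -0.1  0.6] w 51.3 jaw -84.8
tool shift frac [0.063  0.003  0.0024]
[[ 9.10000e-02  9.48000e-01  3.04000e-01  6.68876e+02]
 [-9.96000e-01  8.70000e-02  2.80000e-02 -6.63280e+01]
 [-0.00000e+00 -3.05000e-01  9.52000e-01  3.74523e+02]
 [ 0.00000e+00  0.00000e+00  0.00000e+00  1.00000e+00]]
879 [590.9 -74.7  93.4] [589.4 -74.7  91.1] [28.34935058 28.3325759   9.94222801]
```

View pics/w1.png

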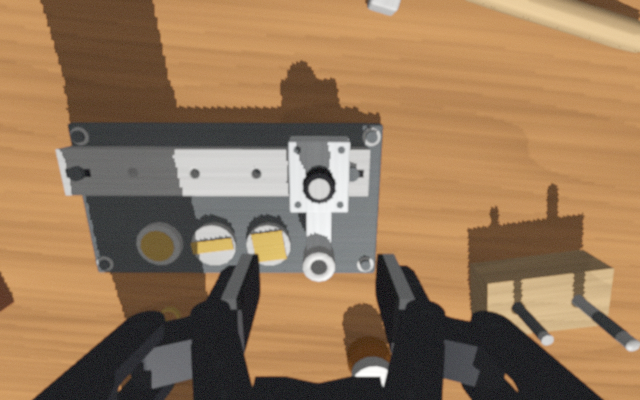

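Wrist view: square tag at (268,246), its bar hole at (257,174), knob at (318,187), guide at (319,263). I'll compute the travel from it, then descend.

```bash
python3 - <<'E'
from h import *
s=snap('wrist');g=cv2.cvtColor(s['color'],cv2.COLOR_RGB2GRAY)
jy=np.array([-.091,.996,0])
P=cloud(s)
H=[]
for u,v in((257,174),(195,174),(133,172)):
    w=255-g[v-8:v+9,u-8:u+9].astype(float);w=np.clip(w-w.max()+0.5*(w.max()-np.median(w)),0,None)
    yy,xx=np.mgrid[v-8:v+9,u-8:u+9];q=on(s,(w*xx).sum()/w.sum(),(w*yy).sum()/w.sum(),38);H.append(q);print('hole',q.round(1),(q@jy).round(1))
c=s['color'].astype(int);m=np.zeros(g.shape,'uint8');m[225:270,243:292]=(c[...,0]-c[...,2]>45)[225:270,243:292]
M=cv2.moments(m,True);q=on(s,M['m10']/M['m00'],M['m01']/M['m00'],25);print('tag',M['m00'],q.round(1),(q@jy).round(1))
for n,lo,hi,cx,cy in(('guide',67,73,505,-82),('top',53,59,590,-75),('knob',90,95,590,-75)):
    k=(P[...,2]>lo)&(P[...,2]<hi)&(abs(P[...,0]-cx)<45)&(abs(P[...,1]-cy)<45)
    Q=P[k];r=Q@jy;print(n,((Q.min(0)+Q.max(0))/2).round(1),'jy mid',((np.percentile(r,1)+np.percentile(r,99))/2).round(1),np.ptp(r).round(1))
info((589.9,-74.7,64))
E
```

```text
hole [583.2 -11.7  38. ] -64.8
hole [576.6  51.9  38. ] -0.8
hole [573.7 108.8  38. ] 56.2
tag 857.0 [500.6 -27.7  25. ] -73.2
guide [504.9 -82.4  69.6] jy mid -128.4 31.1
top [585.2 -75.1  55.9] jy mid -128.1 56.0
knob [589.5 -74.7  92.5] jy mid -128.0 27.7
t 2.0 tcp [593.2 -66.9 230.9] F [ 0.5  0.5 -0.2] w 51.1 jaw -84.2
tool shift frac [0.3337 0.0161 0.0087]
```

```bash
python3 -m handwheel '[[0.09,0.0025,0.0022,0,-0.2],[0.09,0,0,0,-0.2],[0.07,0,0,0,-0.2],[0.05,0,0,0,-0.2],[0.035,0,0,0,-0.2],[0,0,0,0,-0.2],[0,0,0,0,-0.2]]' 60
```

```text
t: 2.7
tcp_pos: [589.3, -76.6, 64.1]
orientation: [-0.032, -0.706, -0.032, 0.706]
wrist_force: [1.1, -0.4, 1.1]
gripper_width: 51.2
```

```bash
python3 -m handwheel '[[0,0,0,0,0.2],[0,0,0,0,0.4],[0,0,0,0,1],[0,0,0,0,1],[0,0,0,0,1],[0,0,0,0,1]]' 60; python3 -m handwheel '[[-0.006,0,0,0,1],[-0.006,0,0,0,1],[-0.006,0,0,0,1],[-0.003,0,0,0,1],[0,0,0,0,1],[0,0,0,0,1],[0,0,0,0,1]]' 60
```

```text
t: 3.3
tcp_pos: [590.1, -76.5, 65.4]
orientation: [0.032, 0.707, 0.032, -0.705]
wrist_force: [-1.1, 0.5, 4.3]
gripper_width: 26.6
t: 4.0
tcp_pos: [589.9, -76.5, 74.1]
orientation: [0.032, 0.707, 0.032, -0.706]
wrist_force: [5.6, -0.5, -14.1]
gripper_width: 26.5
```

```bash
python3 -m handwheel '[[0,-0.01,0,0,1],[0,-0.015,0,0,1],[0,-0.015,0,0,1],[0,-0.01,0,0,1],[0,0,0,0,1],[0,0,0,0,1]]' 60; python3 - <<'E'
from h import *
info()
E
```

```text
t: 4.6
tcp_pos: [587.6, -50.6, 74.0]
orientation: [0.032, 0.707, 0.033, -0.706]
wrist_force: [5.5, 1.3, -13.5]
gripper_width: 25.9
t 4.6 tcp [587.6 -50.6  74. ] F [  5.5   1.3 -13.5] w 25.9 jaw -84.7
```

```bash
python3 -m handwheel '[[0,-0.01,0,0,1],[0,-0.015,0,0,1],[0,-0.015,0,0,1],[0,-0.015,0,0,1],[0,-0.005,0,0,1],[0,0,0,0,1],[0,0,0,0,1]]' 60; python3 - <<'E'
from h import *
st,R=info()
s=snap('wrist','w2.png');a=snap('top')
P=cloud(a);jy=np.array([-.091,.996,0])
for n,lo,hi,cx,cy in(('guide',67,73,500,-27),):
    k=(P[...,2]>lo)&(P[...,2]<hi)&(abs(P[...,0]-cx)<25)&(abs(P[...,1]-cy)<25)
    if k.sum(): Q=P[k];print(n,k.sum(),((Q.min(0)+Q.max(0))/2).round(1))
E
```

```text
t: 5.3
tcp_pos: [585.0, -20.8, 74.1]
orientation: [0.032, 0.707, 0.033, -0.706]
wrist_force: [5.1, 2.0, -13.1]
gripper_width: 26.0
t 5.3 tcp [585.  -20.8  74.1] F [  5.1   2.  -13.1] w 26.0 jaw -84.7
```

View pics/w2.png

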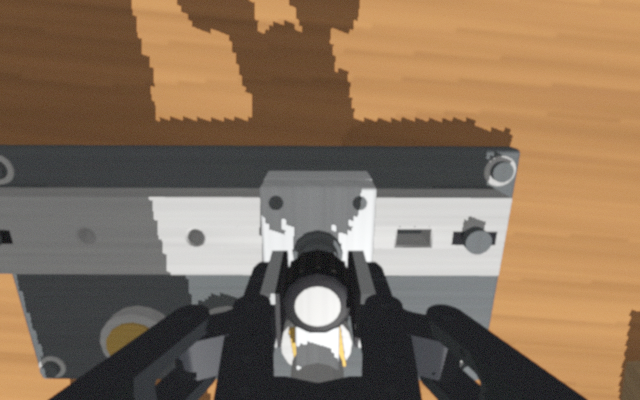

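Wrist view: hole 2 at (196,237), slot at (413,238), carriage screws at (276,203) and (360,202), and the tag just visible through the bore. The pin-to-hole distance comes from these.

```bash
python3 - <<'E'
from h import *
s=snap('wrist');st,R=info();jy=np.array([-.091,.996,0]);g=cv2.cvtColor(s['color'],cv2.COLOR_RGB2GRAY)
def cen(u,v,z,r=13):
    p=g[v-r:v+r+1,u-r:u+r+1].astype(float);bg=np.percentile(p,70);w=(p<(bg+p.min())/2).astype('uint8')
    k,l,stt,c=cv2.connectedComponentsWithStats(w);i=l[r,r]
    q=on(s,c[i][0]+u-r,c[i][1]+v-r,z);print((c[i]+[u-r,v-r]).round(1),stt[i],q.round(1),'jy',(q@jy).round(2));return q@jy
h2=cen(196,237,38);cen(86,236,38)
sl=on(s,413,238,38)@jy
a=cen(276,203,56,9);b=cen(360,202,56,9)
print('carriage',(a+b)/2,'hole1',h2-60,'remaining',h2-60-(a+b)/2,'slot',sl,'slot->hole1',h2-60-sl)
E
```

```text
t 5.45 tcp [585.  -20.9  74.1] F [  5.8   2.3 -13.1] w 26.4 jaw -84.8
[195.7 237.5] [  5   6  17  16 217] [577.8  45.7  38. ] jy -7.04
[ 85.4 234.9] [  5   5  17  15 157] [573.8 106.   38. ] jy 53.39
[275.4 202.4] [  2   2  14  14 146] [608.2   1.4  56. ] jy -53.91
[356.2 202.3] [  0   2  12  17 142] [611.9 -37.1  56. ] jy -92.65
carriage -73.2792861329097 hole1 -67.04084201804349 remaining 6.238444114866212 slot -126.69679405063293 slot->hole1 59.65595203258944
```

```bash
python3 -m handwheel '[[0,-0.004,0,0,1],[0,-0.004,0,0,1],[0,0,0,0,1],[0.002,0,0,0,1],[0.002,0,0,0,1],[0.001,0,0,0,1],[0,0,0,0,1],[0,0,0,0,1]]' 60
```

```text
t: 6.25
tcp_pos: [584.8, -17.5, 72.8]
orientation: [0.032, 0.707, 0.032, -0.706]
wrist_force: [3.3, 1.2, 7.0]
gripper_width: 26.1
```

```bash
python3 -m handwheel '[[-0.0012,0,0,0,1],[-0.0005,0,0,0,1],[0,0,0,0,1]]' 60
```

```text
t: 6.55
tcp_pos: [584.7, -17.5, 72.9]
orientation: [0.032, 0.707, 0.032, -0.706]
wrist_force: [4.7, 1.0, 0.3]
gripper_width: 26.3
```

```bash
python3 -m handwheel '[[0,0,0,0,0.3],[0,0,0,0,0.2],[0,0,0,0,0.2],[0,0,0,0,0.2]]' 60; cat > k.py <<'E'
from h import *
info()
s=snap('wrist');P=cloud(s);c=s['tcp'] if 'tcp' in s else manip.read_state()['tcp_pos']
k=(P[...,2]>75)&(P[...,2]<110)&(abs(P[...,0]-c[0])<10)&(abs(P[...,1]-c[1])<10)
print('knob top z',np.median(P[k][:,2]).round(1),k.sum())
jy=np.array([-.091,.996,0]);g=s['color'].mean(2)
E
python3 k.py
```

```text
t: 6.95
tcp_pos: [583.4, -17.9, 72.5]
orientation: [-0.032, -0.706, -0.032, 0.707]
wrist_force: [0.1, 0.5, -0.5]
gripper_width: 34.3
t 6.95 tcp [583.4 -17.9  72.5] F [ 0.1  0.5 -0.5] w 34.3 jaw -84.8
knob top z 101.3 2393
```

```bash
python3 -m handwheel '[[0,-0.003,0,0,0.2],[0,-0.002,0,0,0.2],[0,-0.001,0,0,0.2],[0,-0.001,0,0,0.2],[0,0,0,0,0.2],[0,0,0,0,0.2]]' 60; python3 k.py
```

```text
t: 7.6
tcp_pos: [583.6, -14.3, 72.6]
orientation: [-0.032, -0.706, -0.032, 0.706]
wrist_force: [-0.0, -1.1, 0.5]
gripper_width: 34.6
t 7.6 tcp [583.6 -14.3  72.6] F [-0.  -1.1  0.5] w 34.6 jaw -84.8
knob top z 101.2 2467
```

```bash
python3 -m handwheel '[[0,-0.001,0,0,0.2],[0,-0.001,0,0,0.2],[0,0,0,0,0.2]]' 60; python3 k.py;  python3 -m handwheel '[[0,-0.001,0,0,0.2],[0,0,0,0,0.2]]' 60; python3 k.py
```

```text
t: 7.95
tcp_pos: [583.5, -14.0, 72.6]
orientation: [0.032, 0.706, 0.032, -0.706]
wrist_force: [0.2, -4.1, 0.1]
gripper_width: 34.3
t 7.95 tcp [583.5 -14.   72.6] F [ 0.2 -4.1  0.1] w 34.3 jaw -84.8
knob top z 101.2 2467
t: 8.2
tcp_pos: [583.5, -13.8, 72.7]
orientation: [0.032, 0.706, 0.031, -0.706]
wrist_force: [1.2, -6.2, -0.8]
gripper_width: 34.2
t 8.2 tcp [583.5 -13.8  72.7] F [ 1.2 -6.2 -0.8] w 34.2 jaw -84.8
knob top z 101.2 2460
```

```bash
python3 -m handwheel '[[0,-0.001,0,0,0.2],[0,-0.001,0,0,0.2],[0,0,0,0,0.2]]' 60; python3 k.py;  python3 -m handwheel '[[0,-0.001,0,0,0.2],[0,-0.001,0,0,0.2],[0,0,0,0,0.2]]' 60; python3 k.py
```

```text
t: 8.55
tcp_pos: [583.5, -13.5, 72.6]
orientation: [0.032, 0.706, 0.031, -0.706]
wrist_force: [1.3, -8.1, -1.4]
gripper_width: 34.0
t 8.55 tcp [583.5 -13.5  72.6] F [ 1.3 -8.1 -1.4] w 34.0 jaw -84.9
knob top z 101.2 2460
t: 8.9
tcp_pos: [583.2, -11.3, 72.4]
orientation: [-0.032, -0.706, -0.032, 0.707]
wrist_force: [-0.6, -2.3, 1.8]
gripper_width: 33.9
t 8.9 tcp [583.2 -11.3  72.4] F [-0.6 -2.3  1.8] w 33.9 jaw -84.8
knob top z 93.7 2213
```

The pin has dropped: the knob top went from 101.2 to 93.7 mm, against 93.4 at home before. I'll centre the fingers, withdraw and verify.

```bash
python3 -m handwheel '[[0,0.004,0,0,0.1],[0,0.002,0,0,0],[0,0,0,0,0],[-0.02,0,0,0,0],[-0.05,0,0,0,0],[-0.08,0,0,0,0],[-0.08,0,0,0,0],[-0.05,0,0,0,0],[0,0,0,0,0],[0,0,0,0,0]]' 60; python3 - <<'E'
from h import *
st,R=info()
s=snap('wrist','w3.png');a=snap('top');b=snap('scene')
for nm,S in(('w',s),('top',a),('scene',b)):
  P=cloud(S)
  for n,lo,hi,cx,cy in(('guide',67,73,500,-20),('knob',90,97,584,-13),('ptop',107,120,479,-364),('ctop',88,100,464,-303)):
    k=(P[...,2]>lo)&(P[...,2]<hi)&(abs(P[...,0]-cx)<25)&(abs(P[...,1]-cy)<25)
    if k.sum()>5: Q=P[k];print(nm,n,k.sum(),((Q.min(0)+Q.max(0))/2).round(1),np.median(Q,0).round(1))
E
```

```text
t: 9.95
tcp_pos: [583.6, -13.5, 213.6]
orientation: [0.032, 0.707, 0.032, -0.706]
wrist_force: [0.3, -0.7, -0.3]
gripper_width: 42.5
t 9.95 tcp [583.6 -13.5 213.6] F [ 0.3 -0.7 -0.3] w 42.5 jaw -84.8
w guide 664 [499.3 -21.4  69.5] [500.4 -21.2  70.2]
w knob 932 [584.  -13.9  93.1] [584.7 -13.8  93.4]
w ctop 210 [ 462.3 -303.1   92.9] [ 463.4 -301.    95.3]
top ptop 29 [ 476.1 -365.7  113.3] [ 476.  -364.3  114.1]
top ctop 20 [ 462.4 -303.6   94.5] [ 462.5 -303.4   95.1]
scene guide 76 [501.7 -20.8  69.9] [502.8 -21.3  70. ]
scene knob 89 [585.9 -13.5  93.5] [587.  -13.2  93.1]
scene ptop 20 [ 479.  -365.3  112. ] [ 480.2 -364.3  114.2]
scene ctop 21 [ 465.  -302.7   93. ] [ 466.1 -302.3   95.3]
```

View pics/w3.png

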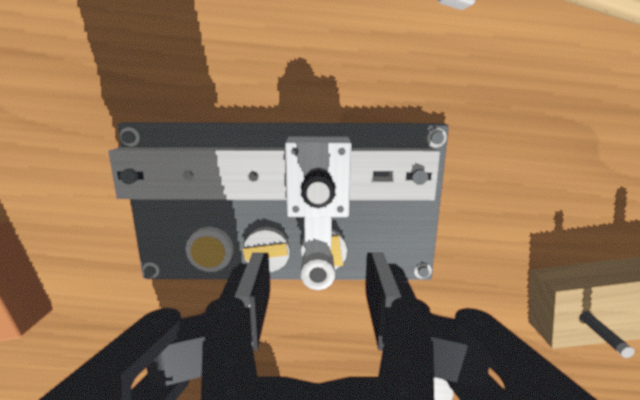

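The plunger is home at 93.4. The guide, at about (499.5,−21.4), is roughly 6 mm from the tag centre at (500.6,−27.7). Next is the punch.

```bash
python3 -m handwheel '[[0,0.0852,0.0344,0,0],[0,0.0852,0.0344,0,0],[0,0.0852,0.0344,0,0],[0,0.0852,0.0344,0,0],[0,0.0852,0.0344,0,0],[0,0.0852,0.0344,0,0],[0,0.0852,0.0344,0,0],[0,0.0852,0.0344,0,0],[0,0,0,0,0.1],[0,0,0,0,0.1],[0,0,0,0,0.1]]' 60; python3 - <<'E'
from h import *
s=snap('wrist','w4.png');P=cloud(s)
for lo,hi in((111,118),(100,108),(85,99),(70,82),(55,66)):
    k=(P[...,2]>lo)&(P[...,2]<hi)&(abs(P[...,0]-478)<22)&(abs(P[...,1]+365)<22)
    if k.sum()>5: Q=P[k];print(lo,k.sum(),((Q.min(0)+Q.max(0))/2).round(1),np.median(Q,0).round(1),np.ptp(Q,0).round(1))
info((477.7,-365.2,75))
E
```

```text
t: 11.2
tcp_pos: [477.8, -364.2, 211.8]
orientation: [-0.032, -0.706, -0.033, 0.707]
wrist_force: [-0.2, 0.6, -0.1]
gripper_width: 38.7
111 230 [ 476.2 -365.5  114.1] [ 477.1 -365.6  114.9] [12.6 11.7  5.8]
100 63 [ 478.5 -365.3  104. ] [ 481.3 -364.9  103.1] [ 8.7 11.9  7.8]
85 77 [ 479.8 -365.5   92. ] [ 481.7 -364.9   91.5] [ 6.1 12.4 13.9]
70 51 [ 480.4 -365.7   76.1] [ 481.8 -364.9   75.9] [ 5.  12.2 11.8]
55 43 [ 480.2 -365.8   60.6] [ 481.5 -365.    60.6] [ 4.7 11.5 10.6]
t 11.25 tcp [ 478.1 -364.   212.1] F [ 0.8 -0.2  0.3] w 38.2 jaw -84.7
tool shift frac [0.2741 0.0028 0.0008]
```

View pics/w4.png

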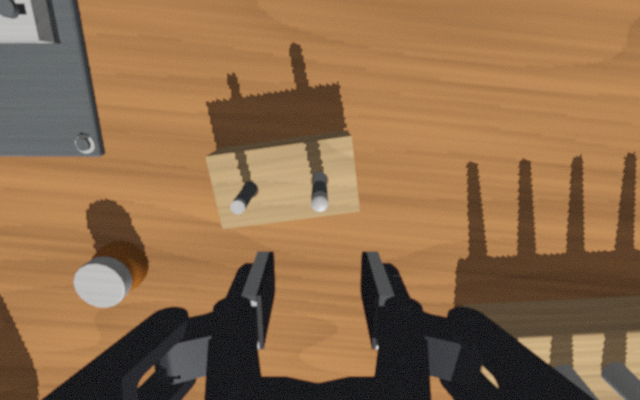

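The punch (top at (320,204)) is upright, with its axis at about (476.5,−365.5), and the chisel is at (240,205). I'll descend and grip.

```bash
python3 -m handwheel '[[0.04,0.0027,0.003,0,0.1],[0.08,0,0,0,0.1],[0.07,0,0,0,0.1],[0.05,0,0,0,0.1],[0.03,0,0,0,0.1],[0,0,0,0,0.1],[0,0,0,0,0.5],[0,0,0,0,0.7],[0,0,0,0,1],[0,0,0,0,1],[0,0,0,0,1],[0,0,0,0,1]]' 40
python3 -m handwheel '[[-0.02,0,0,0,1],[-0.05,0,0,0,1],[-0.08,0,0,0,1],[-0.08,0,0,0,1],[-0.03,0,0,0,1],[0,0,0,0,1],[0,0,0,0,1]]' 40
python3 - <<'E'
from h import *
st,R=info();c=st['tcp_pos']
for n in('scene','top'):
    s=snap(n,'g_%s.png'%n);P=cloud(s)
    for lo,hi in((c[2]-64,c[2]-50),(c[2]-50,c[2]-36),(c[2]-36,c[2]-22)):
        k=(P[...,2]>lo)&(P[...,2]<hi)&(abs(P[...,0]-c[0])<15)&(abs(P[...,1]-c[1])<15)
        Q=P[k]
        if len(Q):print(n,len(Q),np.median(Q,0).round(1),Q[:,2].min().round(1))
E
```

```text
t: 12.45
tcp_pos: [476.9, -367.2, 78.8]
orientation: [0.032, 0.707, 0.032, -0.706]
wrist_force: [-0.2, 1.7, 6.7]
gripper_width: 11.6
t: 13.15
tcp_pos: [475.7, -367.0, 207.6]
orientation: [-0.032, -0.706, -0.032, 0.706]
wrist_force: [-0.2, 0.8, -1.3]
gripper_width: 11.5
t 13.15 tcp [ 475.7 -367.   207.6] F [-0.2  0.8 -1.3] w 11.5 jaw -84.8
scene 29 [ 480.6 -363.9  150.4] 143.8
scene 26 [ 480.8 -364.9  164.3] 157.9
scene 29 [ 480.7 -363.8  179.6] 171.9
```

```bash
python3 -m handwheel '[[0,-0.05,-0.008,0,1],[0,-0.085,-0.014,0,1],[0,-0.085,-0.014,0,1],[0,-0.085,-0.014,0,1],[0,-0.085,-0.014,0,1],[0,-0.085,-0.014,0,1],[0,-0.085,-0.014,0,1],[0,-0.085,-0.014,0,1],[0,-0.039,-0.005,0,1],[0,0,0,0,1],[0.04,0,0,0,1],[0.04,0,0,0,1],[0.01,0,0,0,1],[0,0,0,0,1],[0,0,0,0,1],[0,0,0,0,1]]' 40
python3 - <<'E'
from h import *
st,R=info();c=st['tcp_pos'];ims=[]
for n in('scene','top','wrist'):
    s=snap(n);P=cloud(s)
    for nm,lo,hi,r in(('guide',67,73,20),('punch',c[2]-60,c[2]-35,12),('punchhi',c[2]-35,c[2]-10,9)):
        k=(P[...,2]>lo)&(P[...,2]<hi)&(abs(P[...,0]-500)<r)&(abs(P[...,1]+21)<r)
        Q=P[k]
        if len(Q)>4:print(n,nm,len(Q),((Q.min(0)+Q.max(0))/2).round(1),np.median(Q,0).round(1),np.ptp(Q,0).round(1))
    o=s['color']
    if n=='wrist': ims.append(cv2.resize(o[190:400,220:420],(400,420)))
    if n=='scene': ims.append(cv2.resize(o[135:205,266:332],(396,420),interpolation=cv2.INTER_CUBIC))
cv2.imwrite('pics/p1.png',np.hstack(ims)[:,:,::-1])
E
```

```text
t: 14.85
tcp_pos: [500.7, -21.7, 163.4]
orientation: [0.032, 0.707, 0.032, -0.706]
wrist_force: [0.7, 0.9, -0.2]
gripper_width: 11.3
t 14.85 tcp [500.7 -21.7 163.4] F [ 0.7  0.9 -0.2] w 11.3 jaw -84.8
scene guide 75 [502.6 -21.5  70.1] [503.3 -21.8  69.8] [32.3 30.6  5.7]
scene punch 43 [504.8 -21.2 116. ] [506.  -21.2 115.6] [ 8.9 11.3 24.5]
scene punchhi 39 [505.6 -21.5 141.8] [505.7 -20.8 140.5] [ 6.2  9.7 22.7]
wrist guide 917 [500.  -21.2  69.7] [503.5 -19.9  70.2] [30.1 30.9  5.2]
wrist punch 313 [502.5 -21.5 115.8] [505.2 -21.  116.7] [ 7.9 12.1 24.9]
wrist punchhi 459 [502.9 -21.6 140.9] [505.2 -21.  142.1] [ 7.6 12.1 25. ]
```

View pics/p1.png

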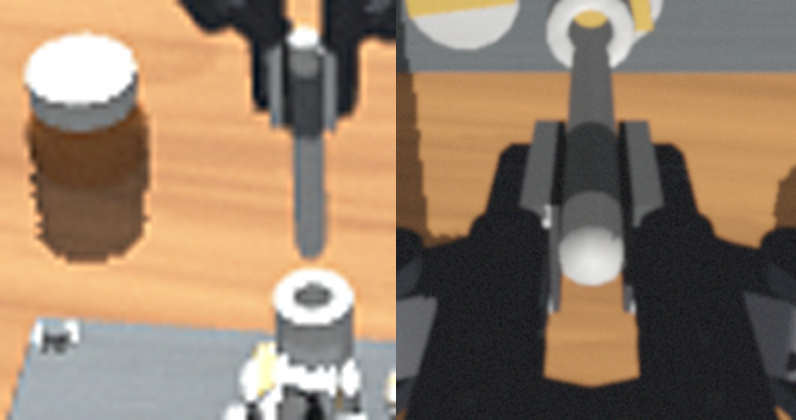

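The picture shows the punch straight above the guide mouth (left half at (310,255) over (313,295)). The axes agree: punch (500.2,−21.4), guide (500.0,−21.3). Lowering in stages.

```bash
python3 -m handwheel '[[0.015,0,0,0,1],[0.015,0,0,0,1],[0.012,0,0,0,1],[0.012,0,0,0,1],[0.01,0,0,0,1],[0,0,0,0,1],[0,0,0,0,1]]' 40; python3 -m handwheel '[[0.012,0,0,0,1],[0.015,0,0,0,1],[0.015,0,0,0,1],[0.012,0,0,0,1],[0.006,0,0,0,1],[0,0,0,0,1],[0,0,0,0,1]]' 40
```

```text
t: 15.7
tcp_pos: [500.3, -21.5, 130.6]
orientation: [-0.032, -0.706, -0.032, 0.706]
wrist_force: [0.7, -0.0, -0.4]
gripper_width: 11.1
t: 16.4
tcp_pos: [500.4, -21.4, 100.7]
orientation: [0.032, 0.706, 0.032, -0.706]
wrist_force: [-0.2, -0.7, -1.2]
gripper_width: 11.1
```

```bash
python3 -m handwheel '[[0.003,0,0,0,1],[0.003,0,0,0,1],[0.002,0,0,0,1],[0,0,0,0,1],[0,0,0,0,1]]' 40; python3 -m handwheel '[[0.002,0,0,0,1],[0.001,0,0,0,1],[0,0,0,0,1],[0,0,0,0,1]]' 40
```

```text
t: 16.9
tcp_pos: [500.3, -21.4, 96.7]
orientation: [-0.032, -0.706, -0.032, 0.706]
wrist_force: [-0.9, -0.6, -0.4]
gripper_width: 11.1
t: 17.3
tcp_pos: [500.3, -21.5, 95.1]
orientation: [-0.032, -0.706, -0.032, 0.706]
wrist_force: [-0.2, -0.3, -0.8]
gripper_width: 11.4
```

```bash
python3 -m handwheel '[[0.001,0,0,0,1],[0.001,0,0,0,1],[0,0,0,0,1],[0,0,0,0,1]]' 40;python3 -m handwheel '[[0.001,0,0,0,1],[0,0,0,0,1],[0,0,0,0,1]]' 40;python3 -m handwheel '[[0.001,0,0,0,1],[0,0,0,0,1],[0,0,0,0,1]]' 40
```

```text
t: 17.7
tcp_pos: [500.3, -21.4, 94.1]
orientation: [0.032, 0.706, 0.032, -0.706]
wrist_force: [-0.4, -1.2, 0.2]
gripper_width: 11.3
t: 18.0
tcp_pos: [500.4, -21.5, 93.8]
orientation: [0.032, 0.706, 0.032, -0.706]
wrist_force: [-0.1, -0.1, 2.0]
gripper_width: 11.0
t: 18.3
tcp_pos: [500.6, -21.4, 93.7]
orientation: [0.032, 0.707, 0.032, -0.706]
wrist_force: [-1.5, 0.6, 9.6]
gripper_width: 11.4
```

Contact: 9.6 N at TCP z 93.7, as expected. I'll relieve the load, release and withdraw.

```bash
python3 -m handwheel '[[-0.001,0,0,0,1],[0,0,0,0,1],[0,0,0,0,0.7],[0,0,0,0,0.5],[0,0,0,0,0.3],[0,0,0,0,0.2],[0,0,0,0,0.2],[0,0,0,0,0.2]]' 20; python3 -m handwheel '[[-0.01,0,0,0,0.2],[-0.03,0,0,0,0.2],[-0.06,0,0,0,0.2],[-0.08,0,0,0,0.2],[-0.06,0,0,0,0.2],[0,0,0,0,0.2],[0,0,0,0,0.2],[0,0,0,0,0.2]]' 20
python3 - <<'E'
from h import *
st,R=info();ims=[]
for n in('scene','top','wrist'):
    s=snap(n);P=cloud(s)
    for nm,lo,hi,cx,cy,r in(('guide',67,72,500,-21,20),('punchlo',74,100,500,-21,15),('punchtop',125,135,500,-21,15),('knob',90,97,584,-13,15),('chisel',88,100,464,-303,20)):
        k=(P[...,2]>lo)&(P[...,2]<hi)&(abs(P[...,0]-cx)<r)&(abs(P[...,1]-cy)<r)
        Q=P[k]
        if len(Q)>4:print(n,nm,len(Q),((Q.min(0)+Q.max(0))/2).round(1),np.median(Q,0).round(1),'zmax',Q[:,2].max().round(1))
    o=s['color']
    if n=='scene': ims.append(cv2.resize(o[145:255,255:410],(775,550),interpolation=cv2.INTER_CUBIC))
cv2.imwrite('pics/f.png',ims[0][:,:,::-1])
E
```

```text
t: 19.1
tcp_pos: [500.3, -21.5, 93.6]
orientation: [-0.032, -0.706, -0.032, 0.706]
wrist_force: [-0.2, -1.0, 0.5]
gripper_width: 34.3
t: 19.9
tcp_pos: [499.7, -21.4, 213.0]
orientation: [-0.032, -0.706, -0.032, 0.707]
wrist_force: [-0.2, -0.1, -0.2]
gripper_width: 34.2
t 19.9 tcp [499.7 -21.4 213. ] F [-0.2 -0.1 -0.2] w 34.2 jaw -84.8
scene guide 66 [503.2 -20.7  69.5] [504.7 -19.9  70.1] zmax 71.8
scene punchlo 41 [504.8 -21.6  87.6] [505.8 -20.   89.1] zmax 99.9
scene punchtop 20 [502.5 -21.5 129.3] [503.6 -21.3 129.5] zmax 132.4
scene knob 91 [585.2 -13.9  92.9] [587.3 -13.7  93. ] zmax 95.8
scene chisel 19 [ 463.4 -302.8   92.9] [ 465.2 -302.9   94.7] zmax 97.1
top chisel 21 [ 462.5 -304.    94.3] [ 462.4 -303.4   94.6] zmax 99.2
wrist guide 659 [500.2 -21.2  69.5] [503.9 -20.3  70.2] zmax 72.0
wrist punchlo 124 [503.2 -21.1  87. ] [505.  -20.6  88.6] zmax 99.8
wrist punchtop 268 [499.9 -21.5 128.6] [500.7 -21.4 129.9] zmax 132.0
wrist knob 1255 [583.3 -13.7  93. ] [583.9 -13.9  93.5] zmax 96.1
```

View pics/f.png

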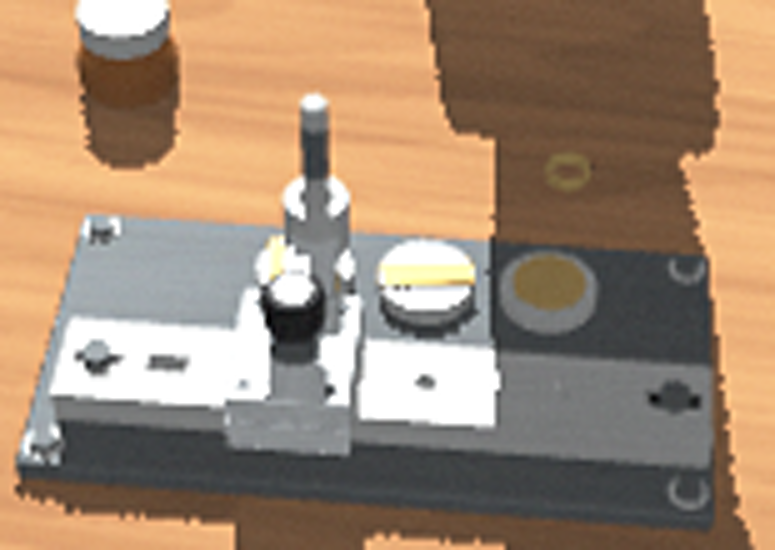

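The punch stands upright in the guide: its top at (313,105) in the crop measures 129.9 mm, against 130 expected for resting on the tag. The knob is home at 93.5 mm, and the tags and chisel are in place. Handing in.

```bash
python3 -c "
from cell import manip
print(manip.hand_in())"
```

```text
the job is handed in; nothing more can be done
None
```

The jig is set up and handed in at about 20 s of the 70 s allowed; no verdict was reported. I pulled up the knob, slid the carriage about 63 mm to the square tag's station, and nudged it along with the fingers loose around the knob until the pin dropped. I then lowered the round punch through the guide onto the tag and let go.

**Last checks:**
- **Plunger:** the knob top is at 93.5 mm, against 93.4 mm when it was home at the start.
- **Guide:** its axis is about 6 mm from the tag centre, with a limit of 12 mm. I measured the tag before the guide covered it.
- **Punch:** it stands upright on the guide's axis, its top at 129.9 mm where 130 mm means it rests on the tag.
- **Forces:** the wrist read 9.6 N when the punch touched the tag. The pin was pressed on the bar with an estimated 20 N at most, under the 25 N limit. That figure is the measured arm force plus the spring, and was not read directly at the pin.
- **Tags and chisel:** the chisel measured within 2 mm of its start. The other two tags look undisturbed in the last picture, but I did not re-measure them.

**Disagreements:** the early estimates of the hole position differed by up to 5 mm between cameras, so I found the hole by feel. The cameras also differed by about 2–3 mm in x, so I checked the punch against the guide within the same camera.

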